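# Undo the wing nut and swing the clamp bolt out of its slot

## Robot

A 6-joint arm with a two-finger parallel gripper is mounted at the origin on the work surface. World frame = base frame: x ahead of the robot, y to its left, z up, the work surface at z = 0. Lengths are in m, angles in rad, forces in N, time in s.
With the tool pointing down it reaches from about 0.375 to 0.9 m from the base axis. Payload 3.1 kg.
Tool frame: the origin (TCP) lies at the centre of the arm's flange, where the gripper is bolted on; the fingertips stand 173 mm ahead of it and the grasp point (between the pads) lies 155 mm ahead of it (tip_extent is the distance from the TCP to the fingertips, in m); z points along the fingers, y is the direction in which the jaws open and shut (so a half turn about z gives the same grasp; the last joint's range is limited). The gripper opens to 85 mm and grips with 20 to 120 N. Pads are 22 mm wide; open, the fingers measure 114 mm over their backs; the gripper's body (76 mm by 85 mm) begins 54 mm behind the grasp point. The pads swing forward as they close: fully open they stand 13 mm farther back than shut.
Start: joints at [-1.446, 0.527, 1.433, -0, 1.181, -0.178], TCP at [0.187, -0.596, 0.405] pointing down, gripper open.
Joint ranges: [-3.08, 3.08], [-0.75, 2.2], [0.22, 2.44], [-1.43, 4.57], [0, 2.65], [-2.85, 2.85]. Speed limits (rad/s): [2.79, 2.79, 3.14, 3.14, 3.14, 3.14].

## Interface

Orientations are given as a unit quaternion [x, y, z, w].
In Python, from station import sense, snapshot, sign_off, tip_extent gives the robot as it stands. The module is installed in compiled form; this text tells all that it offers.
- The arm moves only by the tool servo_tool, never from a script. Its argument "rows" is a list of rows, each a list of 3 entries, a list of its own where there are three numbers: the shift along the tool's x, y, z in mm, then the turn about the tool's z in degrees, then the opening, from -1 (shut) to 1 (fully open), so that 0 is half open. A call has 1 to 8 rows; each row is the pose to reach, as a shift and turn from the pose measured when the call began, along the tool's axes at that moment; what a row does not reach only later rows make up. A row lasts 1/10 s, in which the tool goes at most 50 mm and 8.59 degrees, less where a joint would pass 70% of its speed; a pose out of reach is approached as far as the arm can. A call with a gripper value outside its range is refused whole. The fingers move at their own pace and stop on an object; "force" is the grip in N (left out, the last holds). Time passes only in rows, so rows that repeat a pose let the fingers close. It gives the time, the measured TCP pose, the force and the opening at its end, in the units of the state.
- sense(): the state, without advancing time (a new reading comes with each control period).
- snapshot(name): name is "scene" or "top" or "wrist"; returns a dict with "image" (384x512x3 uint8, blue, green, red), "z_map" (384x512 float32, m along the optical axis (not along the pixel's ray), 0 where there is no reading), "vertical_fov" (degrees; the focal length in pixels is half the picture's height over the tangent of half this angle, whatever the lens; pixels are square), "cx", "cy" (the principal point, pixels), "cam_to_world" (4x4, takes a point from camera to world coordinates). Camera axes: x right, y down, z forward; pixel columns grow to the right and rows downward; lengths in m; the calibration is good to about 2 mm. A picture is of the moment at which its call begins.
- sign_off(): hands the job in, once; it reports no verdict.
The state is a dict: "t": time; "q": joint angles; "qd": joint speeds; "tau": joint torques, N m; "tcp_pos": TCP position; "tool_rot": TCP orientation; "force": force on the tool from outside, world axes, zero at the start; "ft_torque": the same for the moment, N m; "finger_gap": opening from 0.0 (shut) to 1.0 (fully open).
Only numpy, scipy, OpenCV 4.12 (cv2) and the standard library are available. Lean on these libraries where they do the work, as an engineer would, in place of code of your own. Each camera call takes 0.05 s, during which the arm holds its last target. There are 200 camera calls.

## Task

Undo the clamp bar of the woodworking jig: loosen the wing nut (counter-clockwise seen from above) by feel, just until the swing bolt comes out of the slotted end of the bar, and swing the bolt outward, away from the bar, until it leans at least half way down, then let go. Work gently: never force the bolt while the nut is still caught behind the lip, do not let the bolt slam over, do not run the nut up against the cap on the bolt's end or bump the cap, and leave the other things on the bench where they are.

Things in the scene. Friction and masses are not known exactly. Their poses are not given: they have to be found in the camera images.
- eyebolt: Steel swing bolt, shank 9 mm thick, upright at the start in the slot at the bar's end. Origin: its pivot pin, 28 mm above the bench. z runs up along the bolt, x points outward, the way it swings (away from the bar), y is the pivot. Range: upright to 1.2 rad outward; the stiff pivot holds it where left (1.3 N at the wings moves it when free). Inward it meets the slot's end after 1.5 mm.
- wing_nut (a point): Steel wing nut: two ears in one plane, any yaw, 54 mm long in all, 15 mm thick (the grip), 26 mm high, 13 mm gap between them for the bolt. Point: on the bolt's axis, 82 mm from the pivot; x along the ears, z up the bolt. It turns but does NOT rise with it: it is mid-height of the ears (110 mm above the bench) for the nut at its lowest; the nut really starts 0 to 4.6 mm higher, unmeasured.
- thread_foot (a point): Point on the bolt's axis 60 mm from the pivot, level with the bar's top: where the underside of the nut's collar is at its lowest. The collar is 23 mm across, 5 mm thick; its top is 4 mm below the ears' lower edge. Counter-clockwise from above lifts the nut 12 mm a turn (1.9 mm per rad); turning takes about 0.2 N m and it stays where left.
- bar: Flat aluminium clamp bar, fixed, 36 mm wide, 12 mm thick, top 88 mm above the bench, on a timber blank on the jig. Origin: on the bench under the upright bolt's axis; x outward along the bar, z up. It runs 260 mm to -x and ends at x = +17 mm in a fork with a 12 mm slot open to +x. It may bear 25 N from nut or anything; close to coming free that is about a third as much at the wings.
- lip (a point): Middle of the top of the lip: 3 mm thick, 4 mm high, across both prongs at the bar's end, 14 to 17 mm outward of the bolt's axis. It catches the nut's collar. The bolt comes free when the nut is about 5 mm (4.5 to 5.3) above its lowest place. Caught, the wings stop after 4 to 6 mm of push (up to 15 mm when nearly free); free, the bolt swings on with no catch.
- cap: Dark steel cap, 11 mm across, 9 mm high, on the bolt's end between the ears. Origin: the bolt's pivot, with the bolt's axes; its underside, 82.5 mm from the pivot, stops the nut 7.2 mm above its lowest place. It must not be pressed by more than 4 N, by the nut or anything else (the ears' outer ends stand clear of it).
- offcut: Bystander: timber offcut 75 x 45 x 27 mm, near the jig.
- screwdriver: Bystander: screwdriver with a dark wooden handle, lying near the jig.
- tape_measure: Bystander: tape measure, 70 x 66 x 36 mm, near the jig.
- bench_dog: Bystander: steel bench dog, a round pin 55 mm tall, standing.
- mallet: Bystander: wooden mallet, lying.
- wax_tin: Bystander: wax tin, 84 mm across, 50 mm tall.
- glue: Bystander: glue bottle, 60 mm across, 170 mm tall, standing.

How it is judged:
By the outcome, as a careful person would: the job done as asked, in the order asked, and still so for the second after the job is handed in, with the robot touching nothing.
It also fails if it takes over 72 s, if anything falls off the work surface, if the arm or the gripper's body presses on something with over 40 N, if the wrist force passes 120 N, or if a joint passes its speed limit or range.

## Working session

There is one attempt and no reset: what is moved stays moved. The work goes in short steps, Python scripts to look and compute and a tool call to move; the robot and the scene stay as the last step left them, time stands still between calls to the robot, and variables do not carry over. Pictures are saved under pics/ and viewed, about 8 in all and at most 12, crops included, and the job is handed in when it is done.

Besides the shell and the picture viewer there is one more tool, called after "Emit:" as name(argument=value, ...), one argument or row to a line, values as JSON. servo_tool: Moves the arm, as the interface text tells. Its arguments: {"type":"object","properties":{"rows":{"type":"array"},"force":{"type":"number"}},"required":["rows"]}

```bash
mkdir -p pics
cat > h.py <<'E'
import numpy as np, cv2
from station import sense, snapshot, sign_off, tip_extent
from scipy.spatial.transform import Rotation as R
def pts(s):
    h,w=s["z_map"].shape; f=h/2/np.tan(np.radians(s["vertical_fov"])/2)
    v,u=np.mgrid[:h,:w]; z=s["z_map"]
    P=np.stack([(u-s["cx"])/f*z,(v-s["cy"])/f*z,z],-1)
    T=np.array(s["cam_to_world"]); return P@T[:3,:3].T+T[:3,3]
def ray(s,u,v,zp):
    f=s["image"].shape[0]/2/np.tan(np.radians(s["vertical_fov"])/2)
    T=np.array(s["cam_to_world"]); d=T[:3,:3]@np.array([(u-s["cx"])/f,(v-s["cy"])/f,1]); o=T[:3,3]
    return o+d*(zp-o[2])/d[2]
E
python3 - <<'E'
from h import *
import pickle
s={n:snapshot(n) for n in("scene","top")}
pickle.dump(s,open("s0.pkl","wb"))
for n in s: cv2.imwrite(f"pics/{n}0.png",s[n]["image"]); print(n,np.array(s[n]["cam_to_world"]).round(3).tolist(),s[n]["vertical_fov"])
print(sense())
E
```

```text
scene [[0.176, 0.761, -0.625, 1.133], [0.984, -0.133, 0.115, 0.086], [0.005, -0.635, -0.772, 0.768], [0.0, 0.0, 0.0, 1.0]] 50.26749059863439
top [[0.006, -0.997, 0.076, 0.525], [-1.0, -0.005, 0.007, 0.188], [-0.007, -0.076, -0.997, 0.922], [0.0, 0.0, 0.0, 1.0]] 54.87285989105533
{'t': 0.1, 'q': array([-1.44548173e+00,  5.28358374e-01,  1.43378044e+00,  1.75439600e-05,
        1.18139527e+00, -1.78503871e-01]), 'qd': array([ 0.00037597, -0.00230407, -0.00343375, -0.00016428,  0.00092493,
        0.00118402]), 'tau': array([ 6.24060958e-04, -4.43303454e+01, -1.78586715e+01, -2.85099877e-04,
        3.84728221e-03, -1.15938022e-05]), 'tcp_pos': array([ 0.1869668 , -0.59605208,  0.40383826]), 'tool_rot': array([ 9.88484003e-01,  1.51322281e-01,  3.39219167e-05, -9.70154874e-04]), 'force': array([-0.095024  ,  0.45467371,  0.78797629]), 'ft_torque': array([ 0.06708752, -0.04583256, -0.02711745]), 'finger_gap': 0.9977426059628479}
```

View pics/scene0.png

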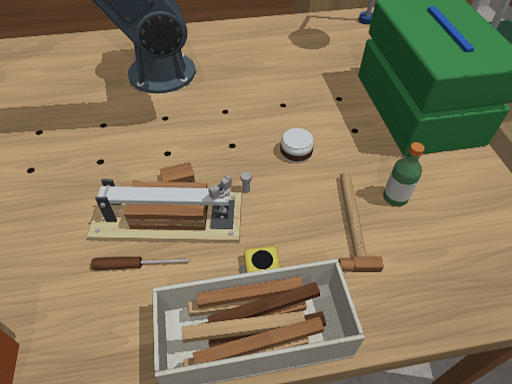

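View pics/top0.png

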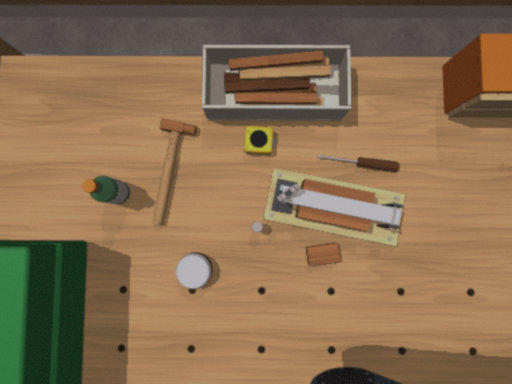

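The scene view has the nut at about (222,187) at the bar's right end. In the top view it is at about (288,194), with the bar running right to (400,215). The bench dog is at (257,227) and the tape measure at (259,140).

Run:
```python
from h import *
import pickle
s=pickle.load(open("s0.pkl","rb"))
a=s["top"]; P=pts(a)
c1=cv2.resize(a["image"][160:250,240:360],None,fx=5,fy=5,interpolation=cv2.INTER_CUBIC)
b=s["scene"]
c2=cv2.resize(b["image"][160:250,180:270],None,fx=3.3,fy=3.3,interpolation=cv2.INTER_CUBIC)
c1=c1[:, :480]
out=np.zeros((450,480+300,3),np.uint8); out[:,:480]=c1; out[:297,480:777]=c2
cv2.imwrite("pics/crop1.png",out)
# bar top: points z 0.084..0.092
m=(abs(P[...,2]-0.088)<.006); m[:, :240]=0; m[:,420:]=0; m[:160]=0; m[260:]=0
q=P[m]; print(len(q),q[:,2].mean()); r=cv2.minAreaRect((q[:,:2]*1000).astype(np.float32)); print(r, cv2.boxPoints(r))
m2=(P[...,2]>0.097)&(P[...,2]<0.14); m2[:, :250]=0; m2[:,330:]=0; m2[:160]=0; m2[240:]=0
q=P[m2]; print(len(q)); 
for u,v in np.argwhere(m2)[:,::-1]: print(u,v,(P[v,u]*1000).round(0).astype(int).tolist(),end=';')
print()
for (u,v) in [(257,227)]: print(ray(a,u,v,.055))
```

```text
1857 0.08773293235916725
((560.5956420898438, -3.861541748046875), (277.1192321777344, 62.52577590942383), 81.65386962890625) [[ 509.55154 -136.4158 ]
 [ 571.4151  -145.49161]
 [ 611.6398   128.69272]
 [ 549.7762   137.76852]]
178
294 184 [609, 102, 126];295 184 [608, 100, 131];296 184 [608, 98, 132];297 184 [609, 96, 129];292 185 [607, 106, 124];293 185 [607, 104, 124];294 185 [606, 102, 131];295 185 [606, 100, 130];296 185 [606, 98, 131];297 185 [606, 96, 130];298 185 [607, 94, 129];291 186 [605, 108, 123];292 186 [605, 106, 126];293 186 [604, 104, 128];294 186 [604, 102, 131];295 186 [604, 100, 129];296 186 [604, 98, 130];297 186 [604, 96, 132];298 186 [604, 94, 132];290 187 [603, 110, 123];291 187 [602, 108, 126];292 187 [602, 106, 126];293 187 [603, 104, 125];294 187 [602, 102, 127];295 187 [602, 100, 128];296 187 [602, 98, 132];297 187 [602, 96, 128];298 187 [602, 94, 129];299 187 [602, 91, 129];289 188 [601, 112, 122];290 188 [600, 111, 126];291 188 [600, 108, 124];292 188 [600, 106, 128];293 188 [600, 104, 128];294 188 [600, 102, 124];295 188 [600, 100, 126];296 188 [600, 98,
[... 2710 characters left out ...]
8 [578, 135, 131];280 198 [578, 133, 133];281 198 [578, 130, 130];282 198 [578, 128, 126];283 198 [579, 126, 124];284 198 [578, 124, 126];287 198 [580, 115, 99];277 199 [577, 138, 118];278 199 [576, 137, 130];279 199 [576, 135, 132];280 199 [576, 132, 131];281 199 [576, 130, 131];282 199 [576, 128, 129];283 199 [577, 125, 123];284 199 [576, 123, 124];277 200 [575, 137, 106];278 200 [574, 136, 126];279 200 [574, 134, 129];280 200 [574, 133, 132];281 200 [574, 130, 129];282 200 [574, 128, 125];283 200 [574, 125, 123];278 201 [573, 136, 112];279 201 [572, 134, 127];280 201 [572, 132, 128];281 201 [572, 130, 123];279 202 [571, 133, 112];280 202 [571, 131, 113];
[0.51506867 0.18086312 0.055     ]
```

View pics/crop1.png

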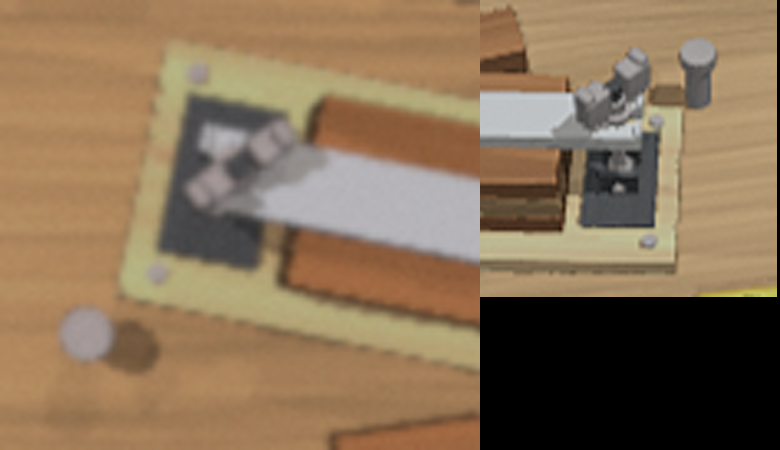

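```bash
cat >> h.py <<'E'
def plan(x,y,z,yaw,sn=None):
    """shift (mm, tool axes) & turn (deg about tool z) to TCP x,y,z with tool-y heading yaw deg (mod 180 not applied)"""
    sn=sn or sense(); M=R.from_quat(sn["tool_rot"]).as_matrix()
    d=M.T@(np.array([x,y,z])-sn["tcp_pos"])*1000
    y0=np.degrees(np.arctan2(M[1,1],M[0,1]))
    print("t",round(sn["t"],2),"pos",(sn["tcp_pos"]*1000).round(1),"yaw",round(y0,1),"q6",round(np.degrees(sn["q"][5]),1),"F",np.round(sn["force"],2),"T",np.round(sn["ft_torque"],2),"gap",round(sn["finger_gap"],3),"tilt",M[2,2].round(5))
    print("shift",d.round(1),"turn",round(-((yaw-y0+180)%360-180),1))
E
python3 - <<'E'
from h import *
import pickle
s=pickle.load(open("s0.pkl","rb")); a=s["top"]; P=pts(a)
hsv=cv2.cvtColor(a["image"],cv2.COLOR_BGR2HSV)
m=(abs(P[...,2]-0.088)<.008)&(hsv[...,1]<40)&(hsv[...,2]>120); m[:, :300]=0; m[:,385:]=0; m[:160]=0; m[260:]=0
q=P[m][:,:2]*1000; r=cv2.minAreaRect(q.astype(np.float32)); print(len(q),r)
l=cv2.fitLine(q.astype(np.float32),cv2.DIST_L2,0,.01,.01).ravel(); print(l,np.degrees(np.arctan2(l[1],l[0])), "line x at y=115",l[2]+(115-l[3])*l[0]/l[1])
m2=(P[...,2]>0.121); m2[:, :250]=0; m2[:,330:]=0; m2[:160]=0; m2[240:]=0
q=P[m2]*1000; A=q[(q[:,0]-590)*.63-(q[:,1]-115)*.78>9]; B=q[(q[:,0]-590)*.63-(q[:,1]-115)*.78<-9]
for c in(A,B): print(len(c),c.mean(0),np.median(c[:,2]))
d=A.mean(0)-B.mean(0); print(np.degrees(np.arctan2(d[1],d[0])),(A.mean(0)+B.mean(0))/2, np.linalg.norm(d))
print(sense()["tcp_pos"]); plan(.59,.115,.40,39)
E
```

```text
1393 ((565.9691162109375, -9.750320434570312), (197.75010681152344, 36.279056549072266), 78.87963104248047)
[ 2.0049626e-01  9.7969449e-01  5.6558685e+02 -1.0392672e+01] 78.43401 line x at y=115 591.2487
59 [600.95348507 101.15297755 127.20395969] 126.97323391257432
77 [563.52797615 147.50627944 364.56229918] 128.70600535676346
-51.08270363544188 [582.24073061 124.3296285  245.88312944] 244.72081774378043
[ 0.1869668  -0.59605208  0.40383826]
t 0.1 pos [ 187.  -596.1  403.8] yaw -72.6 q6 -10.2 F [-0.1   0.45  0.79] T [ 0.07 -0.05 -0.03] gap 0.998 tilt -1.0
shift [ 597.3 -557.9    5.1] turn -111.6
```

Emit:
servo_tool(
  rows=[
    [[40,-37,0],-8,1],
    [[80,-74,0],-16,1],
    [[115,-108,0],-24,1],
    [[150,-140,0],-32,1],
    [[185,-173,0],-40,1],
    [[220,-206,0],-48,1],
    [[255,-238,0],-56,1],
    [[290,-271,0],-63,1],
  ],
)

```text
t: 0.9
tcp_pos: [0.3831, -0.2488, 0.4043]
tool_rot: [0.762, 0.647, 0.001, -0.001]
force: [0.8, -0.7, -0.4]
finger_gap: 1.001
```

```bash
python3 -c "
from h import *
plan(.59,.115,.40,39)"
```

```text
t 0.9 pos [ 383.1 -248.8  404.3] yaw -9.3 q6 -37.8 F [ 0.84 -0.75 -0.42] T [-0.03 -0.03 -0.02] gap 1.001 tilt -1.0
shift [392.4 145.3   5.1] turn -48.3
```

Emit:
servo_tool(
  rows=[
    [[45,17,0],-7,1],
    [[92,34,0],-14,1],
    [[139,51,0],-20,1],
    [[186,69,0],-26,1],
    [[236,87,1],-32,1],
    [[286,106,2],-38,1],
    [[335,124,3],-43,1],
    [[370,137,5],-48,1],
  ],
)

```text
t: 1.7
tcp_pos: [0.5789, 0.0965, 0.3998]
tool_rot: [0.431, 0.902, 0.001, -0.001]
force: [1.6, -0.8, 1.1]
finger_gap: 1.002
```

Emit:
servo_tool(
  rows=[
    [[22,8,0],0,1],
    [[22,8,0],0,1],
    [[22,8,0],0,1],
  ],
)

```text
t: 2.0
tcp_pos: [0.5709, 0.1191, 0.3993]
tool_rot: [0.43, 0.903, 0.0, -0.001]
force: [-0.5, -0.5, 0.6]
finger_gap: 0.998
```

Run:
```python
from h import *
plan(.59,.115,.40,39)
w=snapshot("wrist"); P=pts(w)
import pickle; pickle.dump(w,open("w1.pkl","wb"))
cv2.imwrite("pics/w1.png",w["image"]); print(np.array(w["cam_to_world"]).round(3).tolist())
m=(P[...,2]>.115)&(P[...,2]<.14)&(np.hypot(P[...,0]-.59,P[...,1]-.115)<.05)
n,lab,st,ce=cv2.connectedComponentsWithStats(m.astype(np.uint8))
for i in range(1,n):
    if st[i,4]>20: q=P[lab==i]*1000; print(st[i],ce[i],q.mean(0).round(1),np.percentile(q[:,2],[5,25,50,75,95]).round(1))
```

```text
t 2.0 pos [570.9 119.1 399.3] yaw 39.0 q6 -38.3 F [-0.49 -0.52  0.55] T [-0.03 -0.04  0.01] gap 0.998 tilt -1.0
shift [-15.2  12.3  -0.7] turn 0.0
[[0.777, 0.599, 0.193, 0.52], [0.629, -0.74, -0.24, 0.181], [-0.001, 0.308, -0.952, 0.369], [0.0, 0.0, 0.0, 1.0]]
[ 264  176   23   70 1205] [274.49294606 209.88381743] [588.8 117.4 126. ] [118.5 124.1 126.6 129.1 131.7]
```

View pics/w1.png

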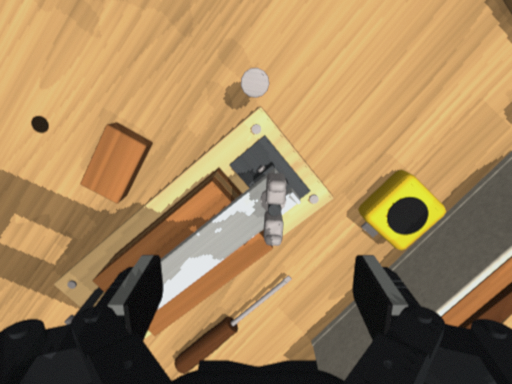

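The wrist view shows the nut at (274,210), ears running nearly vertically in the image from (275,178) to (273,243), with the cap dark between them.

Run:
```python
from h import *
import pickle
w=pickle.load(open("w1.pkl","rb")); P=pts(w)
m=(P[...,2]>.112)&(P[...,2]<.14)&(np.hypot(P[...,0]-.59,P[...,1]-.115)<.05)
q=P[m]*1000; r=cv2.minAreaRect(q[:,:2].astype(np.float32)); print(r)
l=cv2.fitLine(q[:,:2].astype(np.float32),cv2.DIST_L2,0,.01,.01).ravel(); print(l,np.degrees(np.arctan2(l[1],l[0])))
c=np.array(r[0]); s=(q[:,:2]-c)@l[:2]
t=(q[:,:2]-c)@np.array([-l[1],l[0]])
for a in range(-30,30,3):
    k=(s>=a)&(s<a+3)
    if k.sum()>3:
        z=q[k,2]; print(a,k.sum(),"z p50/90/98",np.percentile(z,[50,90,98]).round(1),"t",t[k].min().round(1),t[k].max().round(1))
b=(P[...,2]>.08)&(P[...,2]<.096)&(np.hypot(P[...,0]-.575,P[...,1]-.04)<.03); print("bar z",np.median(P[b][:,2]),b.sum())
```

```text
((589.925048828125, 116.49588012695312), (15.11674976348877, 53.64100646972656), 36.06693649291992)
[  0.5910841  -0.8066099 588.6025    117.5636   ] -53.76602
-27 160 z p50/90/98 [124.6 130.7 131.5] t -7.2 7.2
-24 85 z p50/90/98 [130.8 131.9 132.4] t -7.5 7.3
-21 60 z p50/90/98 [130.7 131.9 132. ] t -7.3 7.6
-18 60 z p50/90/98 [127.  128.2 128.5] t -7.5 6.9
-15 77 z p50/90/98 [126.6 127.6 128.2] t -7.5 7.2
-12 72 z p50/90/98 [126.7 127.5 128. ] t -7.5 7.4
-9 39 z p50/90/98 [126.5 127.2 127.7] t -6.6 6.6
-6 20 z p50/90/98 [120.4 121.4 122.6] t -3.7 3.4
-3 54 z p50/90/98 [119.7 120.8 121.4] t -5.2 5.3
0 41 z p50/90/98 [119.8 120.8 121.3] t -5.2 5.4
3 25 z p50/90/98 [119.8 120.8 121.4] t -4.2 3.9
6 133 z p50/90/98 [122.3 126.1 127.6] t -7.2 6.9
9 69 z p50/90/98 [126.5 127.7 128.1] t -7.2 7.3
12 67 z p50/90/98 [126.6 127.3 127.6] t -7.6 7.5
15 76 z p50/90/98 [126.6 127.6 128.4] t -7.6 6.9
18 93 z p50/90/98 [129.3 131.3 131.8] t -7.5 7.2
21 75 z p50/90/98 [130.9 132.1 132.3] t -7.4 7.4
24 36 z p50/90/98 [130.7 131.8 132.2] t -7.2 6.4
bar z 0.0887568351112008 2156
```

```bash
python3 -c "
from h import *
try: print(tip_extent())
except Exception as e: print(tip_extent)
plan(.5899,.1165,.330,36.1)"
```

```text
0.1734
t 2.05 pos [571.  118.3 399.5] yaw 38.9 q6 -38.3 F [0.14 0.09 0.76] T [-0.01  0.05 -0.04] gap 1.003 tilt -1.0
shift [-13.4  13.6  69.5] turn 2.8
```

Emit:
servo_tool(
  rows=[
    [[-7,7,10],1,0.5],
    [[-13.4,13.6,25],2.8,0],
    [[-13.4,13.6,45],2.8,0],
    [[-13.4,13.6,60],2.8,0],
    [[-13.4,13.6,69.5],2.8,0],
    [[-13.4,13.6,69.5],2.8,0],
    [[-13.4,13.6,69.5],2.8,0],
    [[-13.4,13.6,69.5],2.8,0],
  ],
  force=20,
)

```text
t: 2.85
tcp_pos: [0.5904, 0.1163, 0.3307]
tool_rot: [0.453, 0.891, 0.001, -0.0]
force: [0.1, 0.6, 0.6]
finger_gap: 0.503
```

Run:
```python
from h import *
w=snapshot("wrist"); P=pts(w); cv2.imwrite("pics/w2.png",w["image"])
m=(P[...,2]>.112)&(P[...,2]<.14)&(np.hypot(P[...,0]-.59,P[...,1]-.116)<.032)
n,lab,st,ce=cv2.connectedComponentsWithStats(m.astype(np.uint8)); i=1+st[1:,4].argmax(); print(st[i])
q=P[lab==i]*1000; r=cv2.minAreaRect(q[:,:2].astype(np.float32)); print(r)
c=np.array(r[0]);k=np.hypot(*(q[:,:2]-c).T)<4; print("cap",np.median(q[k,2]),q[k][:,:2].mean(0))
print(tip_extent()); plan(r[0][0]/1000,r[0][1]/1000,.273,36.1)
```

```text
[ 244  180   27   96 2264]
((589.7724609375, 116.57118225097656), (14.917082786560059, 53.624908447265625), 35.969383239746094)
cap 120.22902290314438 [589.77543673 116.60768435]Traceback (most recent call last):
  File "<stdin>", line 7, in <module>
TypeError: 'float' object is not callable
```

View pics/w2.png

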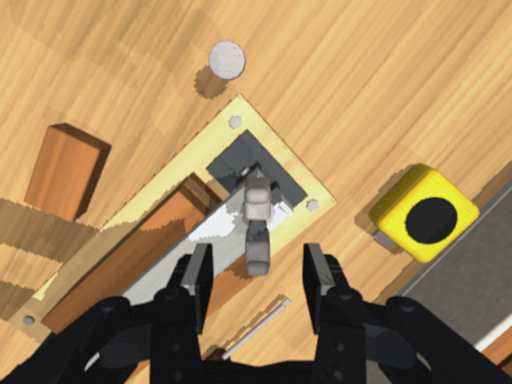

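The view is consistent with the first: the nut is centred at (257,225), midway between the fingers at columns 212 and 303. I'm descending.

Emit:
servo_tool(
  rows=[
    [[0,-0.3,15],0,0],
    [[0,-0.3,30],0,0],
    [[0,-0.3,43],0,0],
    [[0,-0.3,53],0,0],
    [[0,-0.3,57.5],0,0],
    [[0,-0.3,57.5],0,0],
    [[0,-0.3,57.5],0,-0.5],
    [[0,-0.3,57.5],0,-0.5],
  ],
)

```text
t: 3.7
tcp_pos: [0.5905, 0.1164, 0.2739]
tool_rot: [0.453, 0.892, 0.001, 0.001]
force: [-0.5, -0.4, 0.1]
finger_gap: 0.25
```

```bash
python3 -c "
from h import *
plan(.5898,.1166,.273,36.0)"
```

```text
t 3.7 pos [590.5 116.4 273.9] yaw 36.1 q6 -35.7 F [-0.48 -0.4   0.06] T [ 0.   -0.02  0.02] gap 0.25 tilt -1.0
shift [ 0.6 -0.4  0.9] turn 0.1
```

Emit:
servo_tool(
  rows=[
    [[0.3,-0.5,1],0,-0.56],
    [[0.3,-0.5,1],0,-0.6],
    [[0.3,-0.5,1],0,-0.62],
  ],
  force=20,
)

```text
t: 4.0
tcp_pos: [0.5899, 0.1163, 0.2732]
tool_rot: [0.453, 0.892, 0.001, 0.001]
force: [-0.4, 0.4, 0.0]
finger_gap: 0.191
```

Emit:
servo_tool(
  rows=[
    [[0,0,0],0,-0.64],
    [[0,0,0],0,-0.66],
    [[0,0,0],0,-0.7],
  ],
)

```text
t: 4.3
tcp_pos: [0.5899, 0.1163, 0.2733]
tool_rot: [0.453, 0.892, 0.001, 0.001]
force: [0.0, 0.9, 0.1]
finger_gap: 0.171
```

Emit:
servo_tool(
  rows=[
    [[0,0,0],0,-0.8],
    [[0,0,-0.1],-3,-0.8],
    [[0,0,-0.2],-6,-0.8],
    [[0,0,-0.3],-9,-0.8],
    [[0,0,-0.4],-12,-0.8],
    [[0,0,-0.5],-15,-0.8],
    [[0,0,-0.6],-18,-0.8],
    [[0,0,-0.6],-18,-0.8],
  ],
  force=40,
)

```text
t: 5.1
tcp_pos: [0.5898, 0.1162, 0.2739]
tool_rot: [0.308, 0.951, 0.001, 0.001]
force: [-0.4, -0.6, 1.0]
finger_gap: 0.166
```

```bash
python3 -c "
from h import *
plan(.5898,.1166,.273,36.0)"
```

```text
t 5.1 pos [589.8 116.2 273.9] yaw 54.1 q6 -53.7 F [-0.36 -0.59  1.02] T [-0.12  0.1  -0.2 ] gap 0.166 tilt -1.0
shift [0.2 0.3 0.9] turn 18.1
```

Emit:
servo_tool(
  rows=[
    [[0,0,-0.1],-3,-0.8],
    [[0,0,-0.2],-6,-0.8],
    [[0,0,-0.3],-9,-0.8],
    [[0,0,-0.4],-12,-0.8],
    [[0,0,-0.5],-15,-0.8],
    [[0,0,-0.6],-18,-0.8],
    [[0,0,-0.6],-18,-0.8],
  ],
)

```text
t: 5.8
tcp_pos: [0.5898, 0.116, 0.2745]
tool_rot: [0.156, 0.988, 0.001, 0.001]
force: [-1.3, -1.1, 0.6]
finger_gap: 0.162
```

Emit:
servo_tool(
  rows=[
    [[0,0,0],0,-0.5],
    [[0,0,0],0,-0.4],
    [[0,0,0],0,-0.4],
    [[0,2,0],0,-0.4],
    [[0,4,0],0,-0.4],
    [[0,6,0],0,-0.4],
    [[0,6,0],0,-0.4],
  ],
  force=20,
)

```text
t: 6.5
tcp_pos: [0.5917, 0.1219, 0.2745]
tool_rot: [0.156, 0.988, 0.001, 0.001]
force: [-0.4, -1.6, -0.4]
finger_gap: 0.302
```

```bash
python3 -c "
from h import *
plan(.5898,.1166,.2745,72.0)"
```

```text
t 6.5 pos [591.7 121.9 274.5] yaw 72.0 q6 -71.0 F [-0.37 -1.61 -0.39] T [-0.19  0.03 -0.01] gap 0.302 tilt -1.0
shift [ 0.1 -5.7  0. ] turn 0.0
```

Emit:
servo_tool(
  rows=[
    [[0,1,0],0,-0.4],
    [[0,2,0],0,-0.4],
    [[0,2,0],0,-0.4],
  ],
)

```text
t: 6.8
tcp_pos: [0.5922, 0.1239, 0.2746]
tool_rot: [0.156, 0.988, 0.001, 0.001]
force: [-0.5, -1.4, 0.1]
finger_gap: 0.301
```

Emit:
servo_tool(
  rows=[
    [[0,1,0],0,-0.4],
    [[0,1,0],0,-0.4],
  ],
)

```text
t: 7.0
tcp_pos: [0.5925, 0.1249, 0.2746]
tool_rot: [0.156, 0.988, 0.001, 0.001]
force: [-0.5, -1.9, 0.4]
finger_gap: 0.297
```

Emit:
servo_tool(
  rows=[
    [[0,1,0],0,-0.4],
    [[0,1,0],0,-0.4],
  ],
)

```text
t: 7.2
tcp_pos: [0.5928, 0.1259, 0.2746]
tool_rot: [0.156, 0.988, 0.001, 0.001]
force: [-0.9, -1.5, 1.4]
finger_gap: 0.299
```

Emit:
servo_tool(
  rows=[
    [[0,1,0],0,-0.4],
    [[0,1,0],0,-0.4],
  ],
)

```text
t: 7.4
tcp_pos: [0.5931, 0.127, 0.2746]
tool_rot: [0.156, 0.988, 0.001, 0.0]
force: [-0.5, -2.0, 0.6]
finger_gap: 0.302
```

Emit:
servo_tool(
  rows=[
    [[0,0.7,0],0,-0.4],
    [[0,0.7,0],0,-0.4],
  ],
)

```text
t: 7.6
tcp_pos: [0.5933, 0.1276, 0.2746]
tool_rot: [0.156, 0.988, 0.0, 0.0]
force: [-2.1, -1.2, 2.0]
finger_gap: 0.301
```

Emit:
servo_tool(
  rows=[
    [[0,0.7,0],0,-0.4],
    [[0,0.7,0],0,-0.4],
  ],
)

```text
t: 7.8
tcp_pos: [0.5934, 0.1282, 0.2747]
tool_rot: [0.156, 0.988, 0.0, 0.0]
force: [-0.6, -2.4, 2.2]
finger_gap: 0.298
```

Emit:
servo_tool(
  rows=[
    [[0,0.7,0],0,-0.4],
    [[0,0.7,0],0,-0.4],
  ],
)

```text
t: 8.0
tcp_pos: [0.5936, 0.1288, 0.2747]
tool_rot: [0.156, 0.988, 0.0, 0.0]
force: [-2.3, -3.3, 2.6]
finger_gap: 0.296
```

```bash
python3 -c "
from h import *
plan(.5898,.1160,.2745,72.0)"
```

```text
t 8.0 pos [593.6 128.8 274.7] yaw 72.1 q6 -70.4 F [-2.28 -3.27  2.6 ] T [-0.55  0.31 -0.07] gap 0.296 tilt -1.0
shift [ -0.3 -13.3   0.2] turn 0.1
```

Emit:
servo_tool(
  rows=[
    [[-0.1,-5,0],0,-0.4],
    [[-0.2,-10,0],0,-0.4],
    [[-0.3,-13.3,0.2],0,-0.4],
    [[-0.3,-13.3,0.2],0,-0.48],
    [[-0.3,-13.3,0.2],0,-0.55],
    [[-0.3,-13.3,0.2],0,-0.62],
    [[-0.3,-13.3,0.2],0,-0.68],
    [[-0.3,-13.3,0.2],0,-0.8],
  ],
  force=20,
)

```text
t: 8.8
tcp_pos: [0.59, 0.1161, 0.2747]
tool_rot: [0.156, 0.988, 0.0, 0.001]
force: [1.0, 0.4, 1.4]
finger_gap: 0.17
```

Emit:
servo_tool(
  rows=[
    [[0,0,0],0,-0.8],
    [[0,0,-0.1],-3,-0.8],
    [[0,0,-0.2],-6,-0.8],
    [[0,0,-0.3],-9,-0.8],
    [[0,0,-0.4],-12,-0.8],
    [[0,0,-0.4],-12,-0.8],
  ],
  force=40,
)

```text
t: 9.4
tcp_pos: [0.59, 0.1161, 0.2751]
tool_rot: [0.052, 0.999, 0.0, 0.001]
force: [-0.2, 0.8, 1.2]
finger_gap: 0.167
```

Emit:
servo_tool(
  rows=[
    [[0,0,0],0,-0.5],
    [[0,0,0],0,-0.4],
    [[0,0,0],0,-0.4],
    [[0,4,0],0,-0.4],
    [[0,6,0],0,-0.4],
    [[0,8,0],0,-0.4],
    [[0,9,0],0,-0.4],
    [[0,10,0],0,-0.4],
  ],
  force=20,
)

```text
t: 10.2
tcp_pos: [0.5911, 0.1261, 0.2752]
tool_rot: [0.052, 0.999, 0.0, 0.001]
force: [-0.3, -1.6, 0.1]
finger_gap: 0.297
```

```bash
python3 -c "
from h import *
plan(.5898,.1160,.275,84.0)"
```

```text
t 10.2 pos [591.1 126.1 275.2] yaw 84.0 q6 -82.6 F [-0.33 -1.62  0.14] T [-0.23  0.02  0.04] gap 0.297 tilt -1.0
shift [  0.3 -10.1   0.2] turn 0.0
```

Turned 48° so far. I'm continuing the probe in 1 mm steps.

Emit:
servo_tool(
  rows=[
    [[0,1,0],0,-0.4],
    [[0,2,0],0,-0.4],
    [[0,2,0],0,-0.4],
  ],
)

```text
t: 10.5
tcp_pos: [0.5914, 0.1281, 0.2752]
tool_rot: [0.052, 0.999, 0.0, 0.001]
force: [0.7, -1.4, 0.4]
finger_gap: 0.299
```

Emit:
servo_tool(
  rows=[
    [[0,0.7,0],0,-0.4],
    [[0,1,0],0,-0.4],
  ],
)

```text
t: 10.7
tcp_pos: [0.5916, 0.129, 0.2753]
tool_rot: [0.052, 0.999, 0.0, 0.001]
force: [0.2, -2.4, 0.2]
finger_gap: 0.297
```

Emit:
servo_tool(
  rows=[
    [[0,0.7,0],0,-0.4],
    [[0,1,0],0,-0.4],
  ],
)

```text
t: 10.9
tcp_pos: [0.5917, 0.1299, 0.2753]
tool_rot: [0.052, 0.999, -0.0, 0.001]
force: [0.9, -2.5, 0.4]
finger_gap: 0.298
```

```bash
python3 -c "
from h import *
plan(.5900,.1161,.275,84.0)"
```

```text
t 10.9 pos [591.7 129.9 275.3] yaw 84.1 q6 -82.2 F [ 0.88 -2.52  0.42] T [-0.44 -0.01 -0.05] gap 0.298 tilt -1.0
shift [  0.3 -13.9   0.3] turn 0.1
```

Emit:
servo_tool(
  rows=[
    [[0,0.5,0],0,-0.4],
    [[0,0.7,0],0,-0.4],
  ],
)

```text
t: 11.1
tcp_pos: [0.5918, 0.1305, 0.2753]
tool_rot: [0.052, 0.999, -0.0, 0.001]
force: [0.0, -2.9, 0.3]
finger_gap: 0.303
```

```bash
python3 -c "
from h import *
plan(.5900,.1161,.275,84.0)"
```

```text
t 11.1 pos [591.8 130.5 275.3] yaw 84.1 q6 -82.1 F [ 0.03 -2.93  0.33] T [-0.5  -0.   -0.02] gap 0.303 tilt -1.0
shift [  0.3 -14.5   0.3] turn 0.1
```

Emit:
servo_tool(
  rows=[
    [[0,0.5,0],0,-0.4],
    [[0,0.7,0],0,-0.4],
  ],
)

```text
t: 11.3
tcp_pos: [0.5919, 0.1312, 0.2754]
tool_rot: [0.052, 0.999, -0.0, 0.001]
force: [-0.1, -2.6, 1.0]
finger_gap: 0.302
```

```bash
python3 -c "
from h import *
plan(.5900,.1161,.275,84.0)"
```

```text
t 11.3 pos [591.9 131.2 275.4] yaw 84.1 q6 -82.1 F [-0.1  -2.65  0.99] T [-0.51 -0.03 -0.02] gap 0.302 tilt -1.0
shift [  0.3 -15.2   0.4] turn 0.1
```

Resistance is up to about 2.9 N, against 1.4 N when it moves freely, so the nut is still catching. I'll back off and turn 12° more.

Emit:
servo_tool(
  rows=[
    [[0,-5,0],0,-0.4],
    [[0.2,-10,0.2],0,-0.4],
    [[0.3,-15.2,0.3],0,-0.4],
    [[0.3,-15.2,0.3],0,-0.48],
    [[0.3,-15.2,0.3],0,-0.55],
    [[0.3,-15.2,0.3],0,-0.62],
    [[0.3,-15.2,0.3],0,-0.68],
    [[0.3,-15.2,0.3],0,-0.8],
  ],
  force=20,
)

```text
t: 12.1
tcp_pos: [0.5899, 0.1163, 0.2751]
tool_rot: [0.052, 0.999, -0.0, 0.001]
force: [-0.8, 0.2, 1.6]
finger_gap: 0.166
```

Emit:
servo_tool(
  rows=[
    [[0,0,0],0,-0.8],
    [[0,0,-0.1],-3,-0.8],
    [[0,0,-0.2],-6,-0.8],
    [[0,0,-0.3],-9,-0.8],
    [[0,0,-0.4],-12,-0.8],
    [[0,0,-0.4],-12,-0.8],
  ],
  force=40,
)

```text
t: 12.7
tcp_pos: [0.59, 0.1162, 0.2756]
tool_rot: [-0.053, 0.999, -0.0, 0.001]
force: [-1.3, 1.2, 0.9]
finger_gap: 0.168
```

Emit:
servo_tool(
  rows=[
    [[0,0,0],0,-0.5],
    [[0,0,0],0,-0.4],
    [[0,0,0],0,-0.4],
    [[-0.3,4,0],0,-0.4],
    [[-0.6,6,0],0,-0.4],
    [[-1,8,0],0,-0.4],
    [[-1.3,9,0],0,-0.4],
    [[-1.5,10,0],0,-0.4],
  ],
  force=20,
)

```text
t: 13.5
tcp_pos: [0.5905, 0.1263, 0.2756]
tool_rot: [-0.053, 0.999, -0.001, 0.001]
force: [-0.1, -1.1, 0.8]
finger_gap: 0.299
```

```bash
python3 -c "
from h import *
plan(.5898,.1160,.2755,96.0)"
```

```text
t 13.5 pos [590.5 126.3 275.6] yaw 96.0 q6 -94.5 F [-0.08 -1.13  0.85] T [-0.28 -0.04 -0.05] gap 0.299 tilt -1.0
shift [  1.8 -10.2   0.1] turn 0.0
```

Emit:
servo_tool(
  rows=[
    [[-0.5,1.5,0],0,-0.4],
    [[-0.9,3,0],0,-0.4],
    [[-0.9,3,0],0,-0.4],
  ],
)

```text
t: 13.8
tcp_pos: [0.5911, 0.1296, 0.2756]
tool_rot: [-0.053, 0.999, -0.001, 0.001]
force: [-0.0, -2.0, 1.4]
finger_gap: 0.297
```

Emit:
servo_tool(
  rows=[
    [[-0.2,0.7,0],0,-0.4],
    [[-0.3,1,0],0,-0.4],
  ],
)

```text
t: 14.0
tcp_pos: [0.5913, 0.1306, 0.2756]
tool_rot: [-0.053, 0.999, -0.001, 0.001]
force: [0.5, -1.3, 0.2]
finger_gap: 0.298
```

Emit:
servo_tool(
  rows=[
    [[-0.2,0.7,0],0,-0.4],
    [[-0.3,1,0],0,-0.4],
  ],
)

```text
t: 14.2
tcp_pos: [0.5915, 0.1317, 0.2756]
tool_rot: [-0.053, 0.999, -0.001, 0.001]
force: [-0.6, -2.6, -0.0]
finger_gap: 0.299
```

```bash
python3 -c "
from h import *
plan(.5900,.1162,.2755,96.0)"
```

```text
t 14.2 pos [591.5 131.7 275.6] yaw 96.0 q6 -94.0 F [-0.62 -2.6  -0.02] T [-0.32 -0.01  0.02] gap 0.299 tilt -1.0
shift [  3.1 -15.2   0.1] turn 0.0
```

Emit:
servo_tool(
  rows=[
    [[-0.2,0.7,0],0,-0.4],
    [[-0.3,1,0],0,-0.4],
  ],
)

```text
t: 14.4
tcp_pos: [0.5917, 0.1326, 0.2755]
tool_rot: [-0.053, 0.999, -0.001, 0.001]
force: [0.8, -2.3, -0.8]
finger_gap: 0.302
```

Emit:
servo_tool(
  rows=[
    [[-0.2,0.7,0],0,-0.4],
    [[-0.3,1,0],0,-0.4],
  ],
)

```text
t: 14.6
tcp_pos: [0.5919, 0.1336, 0.2755]
tool_rot: [-0.053, 0.999, -0.001, 0.001]
force: [0.0, -1.8, 0.6]
finger_gap: 0.296
```

Emit:
servo_tool(
  rows=[
    [[-0.2,0.7,0],0,-0.4],
    [[-0.3,1,0],0,-0.4],
  ],
)

```text
t: 14.8
tcp_pos: [0.5921, 0.1346, 0.2755]
tool_rot: [-0.053, 0.999, -0.001, 0.001]
force: [0.2, -1.9, -1.1]
finger_gap: 0.303
```

```bash
python3 -c "
from h import *
plan(.5900,.1162,.2755,96.0)"
```

```text
t 14.8 pos [592.1 134.6 275.5] yaw 96.1 q6 -93.7 F [ 0.21 -1.94 -1.1 ] T [-0.44 -0.05 -0.03] gap 0.303 tilt -1.0
shift [  4.  -18.1   0. ] turn 0.1
```

Emit:
servo_tool(
  rows=[
    [[-0.2,0.7,0],0,-0.35],
    [[-0.3,1,0],0,-0.35],
  ],
)

```text
t: 15.0
tcp_pos: [0.5922, 0.1357, 0.2754]
tool_rot: [-0.053, 0.999, -0.001, 0.001]
force: [0.3, -2.4, 0.4]
finger_gap: 0.326
```

Emit:
servo_tool(
  rows=[
    [[-0.2,0.7,0],0,-0.35],
    [[-0.3,1,0],0,-0.35],
  ],
)

```text
t: 15.2
tcp_pos: [0.5923, 0.1367, 0.2754]
tool_rot: [-0.053, 0.999, -0.001, 0.001]
force: [-1.1, -2.5, -0.8]
finger_gap: 0.326
```

Emit:
servo_tool(
  rows=[
    [[-0.2,0.7,0],0,-0.35],
    [[-0.3,1,0],0,-0.35],
  ],
)

```text
t: 15.4
tcp_pos: [0.5925, 0.1378, 0.2753]
tool_rot: [-0.053, 0.999, -0.001, 0.001]
force: [-0.0, -2.7, -0.5]
finger_gap: 0.327
```

```bash
python3 -c "
from h import *
plan(.5900,.1162,.2755,96.0)"
```

```text
t 15.4 pos [592.5 137.8 275.3] yaw 96.1 q6 -93.4 F [-0.04 -2.75 -0.55] T [-0.48 -0.   -0.05] gap 0.327 tilt -1.0
shift [  4.8 -21.2  -0.1] turn 0.1
```

Run:
```python
from h import *
w=snapshot("wrist");b=snapshot("scene")
c2=cv2.resize(b["image"][160:250,180:280],None,fx=4,fy=4,interpolation=cv2.INTER_CUBIC)
c1=cv2.resize(w["image"][120:384,150:350],None,fx=2,fy=2)
out=np.zeros((528,800,3),np.uint8); out[:,:400]=c1; out[:360,400:]=c2
cv2.imwrite("pics/c3.png",out)
P=pts(b)
```

```text
(no output)
```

View pics/c3.png

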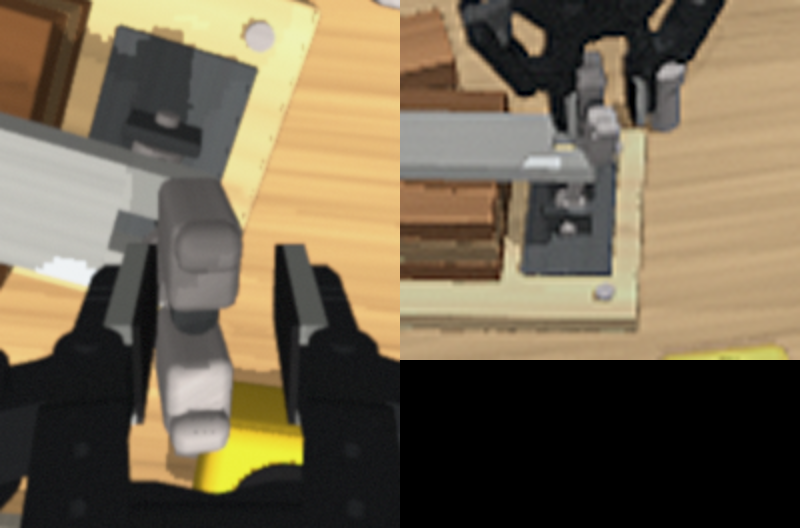

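The bolt now leans slightly outward at about (195,320) in the left panel. Its collar is still over the lip, and resistance is rising to about 2.7 N. I won't force it: back upright and turn 12° more.

Emit:
servo_tool(
  rows=[
    [[1,-5,0],0,-0.35],
    [[2.4,-10,0],0,-0.35],
    [[3.6,-15,0],0,-0.4],
    [[4.8,-21.2,-0.1],0,-0.4],
    [[4.8,-21.2,-0.1],0,-0.48],
    [[4.8,-21.2,-0.1],0,-0.55],
    [[4.8,-21.2,-0.1],0,-0.62],
    [[4.8,-21.2,-0.1],0,-0.7],
  ],
  force=20,
)

```text
t: 16.3
tcp_pos: [0.5898, 0.1163, 0.2754]
tool_rot: [-0.053, 0.999, -0.001, 0.0]
force: [-0.5, 1.7, 1.4]
finger_gap: 0.172
```

Emit:
servo_tool(
  rows=[
    [[0,0,0],0,-0.8],
    [[0,0,-0.1],-3,-0.8],
    [[0,0,-0.2],-6,-0.8],
    [[0,0,-0.3],-9,-0.8],
    [[0,0,-0.4],-12,-0.8],
    [[0,0,-0.4],-12,-0.8],
  ],
  force=40,
)

```text
t: 16.9
tcp_pos: [0.5899, 0.1163, 0.2759]
tool_rot: [-0.157, 0.988, -0.001, 0.0]
force: [-1.3, -0.1, 0.9]
finger_gap: 0.162
```

```bash
python3 -c "
from h import *
plan(.5898,.1160,.2755,96.0)"
```

```text
t 16.9 pos [589.9 116.3 275.9] yaw 108.0 q6 -107.4 F [-1.33 -0.12  0.91] T [ 0.01  0.14 -0.18] gap 0.162 tilt -1.0
shift [ 0.2 -0.3  0.4] turn 12.0
```

Emit:
servo_tool(
  rows=[
    [[0,0,0],0,-0.5],
    [[0,0,0],0,-0.4],
    [[0,0,0],0,-0.4],
    [[-2,3.5,0],0,-0.4],
    [[-3.4,6,0],0,-0.4],
    [[-4.4,7.8,0],0,-0.4],
    [[-5.4,9.6,0],0,-0.4],
    [[-6.4,11.4,0],0,-0.4],
  ],
  force=20,
)

```text
t: 17.7
tcp_pos: [0.5924, 0.1292, 0.2758]
tool_rot: [-0.157, 0.988, -0.001, 0.0]
force: [0.6, -0.9, -0.2]
finger_gap: 0.301
```

Emit:
servo_tool(
  rows=[
    [[-0.5,0.9,0],0,-0.4],
    [[-1,1.8,0],0,-0.4],
    [[-1,1.8,0],0,-0.4],
  ],
)

```text
t: 18.0
tcp_pos: [0.5928, 0.1313, 0.2757]
tool_rot: [-0.157, 0.988, -0.001, 0.0]
force: [0.7, -0.5, -0.9]
finger_gap: 0.299
```

Emit:
servo_tool(
  rows=[
    [[-0.5,0.9,0],0,-0.35],
    [[-1,1.8,0],0,-0.35],
    [[-1,1.8,0],0,-0.35],
  ],
)

```text
t: 18.3
tcp_pos: [0.5932, 0.1335, 0.2757]
tool_rot: [-0.157, 0.988, -0.001, -0.0]
force: [1.0, -1.4, -0.3]
finger_gap: 0.323
```

Emit:
servo_tool(
  rows=[
    [[-0.5,0.9,0],0,-0.35],
    [[-1,1.8,0],0,-0.35],
    [[-1,1.8,0],0,-0.35],
  ],
)

```text
t: 18.6
tcp_pos: [0.5936, 0.1356, 0.2757]
tool_rot: [-0.157, 0.988, -0.001, -0.0]
force: [-0.3, -0.6, 0.3]
finger_gap: 0.324
```

```bash
python3 -c "
from h import *
plan(.5899,.1163,.2759,108.0)"
```

```text
t 18.6 pos [593.6 135.6 275.7] yaw 108.1 q6 -105.6 F [-0.32 -0.6   0.32] T [-0.24  0.02  0.04] gap 0.324 tilt -1.0
shift [  9.5 -17.2  -0.2] turn 0.1
```

Emit:
servo_tool(
  rows=[
    [[-0.5,0.9,0],0,-0.3],
    [[-1,1.8,0],0,-0.3],
    [[-1.4,2.6,0],0,-0.3],
    [[-1.4,2.6,0],0,-0.3],
  ],
)

```text
t: 19.0
tcp_pos: [0.5941, 0.1386, 0.2756]
tool_rot: [-0.157, 0.988, -0.001, -0.0]
force: [-0.0, -0.4, -1.1]
finger_gap: 0.348
```

Emit:
servo_tool(
  rows=[
    [[-0.5,0.9,0],0,-0.25],
    [[-1,1.8,0],0,-0.25],
    [[-1.4,2.6,0],0,-0.25],
    [[-1.4,2.6,0],0,-0.25],
  ],
)

```text
t: 19.4
tcp_pos: [0.5947, 0.1415, 0.2756]
tool_rot: [-0.157, 0.988, -0.001, -0.0]
force: [0.5, -1.3, -1.5]
finger_gap: 0.375
```

```bash
python3 -c "
from h import *
plan(.5899,.1163,.2759,108.0)"
```

```text
t 19.4 pos [594.7 141.5 275.6] yaw 108.1 q6 -105.0 F [ 0.49 -1.31 -1.53] T [-0.18  0.04 -0.03] gap 0.375 tilt -1.0
shift [ 12.4 -22.5  -0.2] turn 0.1
```

The bolt is free now: a steady ~1.3 N at about 16 mm of swing. I'll retract, shut the fingers and push the ear from behind.

Emit:
servo_tool(
  rows=[
    [[1,-2,0],0,0],
    [[1,-2,0],0,0],
    [[1,-2,-10],0,0],
    [[1,-2,-25],0,0],
    [[1,-2,-40],0,0],
    [[1,-2,-55],0,0],
    [[1,-2,-65],0,0],
    [[1,-2,-65],0,0],
  ],
)

```text
t: 20.2
tcp_pos: [0.5949, 0.1396, 0.3427]
tool_rot: [-0.157, 0.988, -0.001, 0.002]
force: [-0.2, 0.8, 0.0]
finger_gap: 0.503
```

Emit:
servo_tool(
  rows=[
    [[0,0,0],8,-0.5],
    [[0,0,0],16,-1],
    [[0,0,0],24,-1],
    [[0,0,0],29.5,-1],
    [[0,0,0],29.5,-1],
    [[0,0,0],29.5,-1],
  ],
)

```text
t: 20.8
tcp_pos: [0.5947, 0.1396, 0.3423]
tool_rot: [0.098, 0.995, -0.001, 0.002]
force: [0.2, 1.2, 0.2]
finger_gap: -0.003
```

Run:
```python
from h import *
print(tip_extent)
u=np.array([.199,.980]); n=np.array([-.98,.199]); A=np.array([.5899,.1163])
w=snapshot("wrist"); P=pts(w); cv2.imwrite("pics/w4.png",w["image"])
d=P[...,:2]-A; U=d@u; N=d@n
m=(P[...,2]>.1)&(P[...,2]<.14)&(U>-.03)&(U<.06)&(abs(N)<.03)
k,lab,st,ce=cv2.connectedComponentsWithStats(m.astype(np.uint8)); i=1+st[1:,4].argmax(); print(st[i])
M=lab==i
for a in range(-27,27,6):
    j=M&(N*1000>=a)&(N*1000<a+6)
    if j.sum()>5: print(a,j.sum(),"U",np.percentile(U[j]*1000,[2,50,98]).round(1),"z",np.percentile(P[...,2][j]*1000,[5,50,95]).round(1))
p=A+u*(-.030)+n*.005
plan(p[0],p[1],.2907,78.5)
```

```text
0.1734
[ 220  173   60   79 1815]
-21 54 U [33.3 35.2 37.4] z [121.3 127.4 129. ]
-15 211 U [14.6 25.9 34.7] z [111.2 125.1 127. ]
-9 371 U [ 7.4 24.  31.5] z [107.1 120.7 126.1]
-3 151 U [ 4.1 18.9 24. ] z [105.7 117.9 119.3]
3 119 U [ 8.7 14.5 22.1] z [117.4 127.9 129.2]
9 243 U [ 6.3 15.1 22.2] z [125.5 128.1 129.9]
15 253 U [ 0.4 10.9 19.8] z [118.7 132.4 134.5]
21 413 U [ 1.7  9.8 17.1] z [109.1 126.1 133.6]
t 20.85 pos [594.7 139.6 342.4] yaw 78.7 q6 -75.8 F [ 0.08 -0.19  0.02] T [-0.03 -0.    0.07] gap -0.001 tilt -0.99999
shift [  5.5 -53.7  51.7] turn 0.2
```

View pics/w4.png

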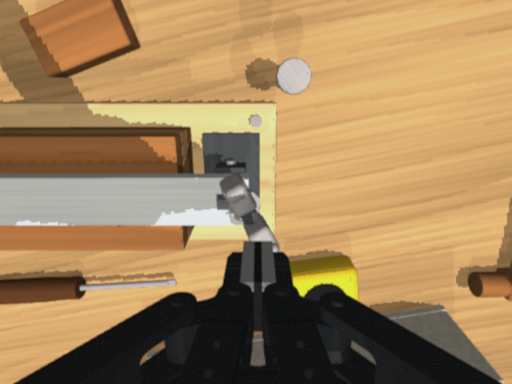

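The bolt stays leaning by itself, with the ear at (233,190) and the fingers clear and shut at (258,260). Next the fingers go behind the ear.

Emit:
servo_tool(
  rows=[
    [[2,-20,0],0,-1],
    [[5.5,-40,0],0,-1],
    [[5.5,-53.7,5],0,-1],
    [[5.5,-53.7,20],0,-1],
    [[5.5,-53.7,38],0,-1],
    [[5.5,-53.7,51.7],0,-1],
    [[5.5,-53.7,51.7],0,-1],
  ],
)

```text
t: 21.55
tcp_pos: [0.5783, 0.0878, 0.2885]
tool_rot: [0.098, 0.995, -0.001, -0.0]
force: [0.0, -0.2, -0.0]
finger_gap: -0.001
```

Emit:
servo_tool(
  rows=[
    [[0,3,0],0,-1],
    [[0,6,0],0,-1],
    [[0,9,0],0,-1],
    [[0,11,0],0,-1],
    [[0,13,0],0,-1],
  ],
)

```text
t: 22.05
tcp_pos: [0.581, 0.101, 0.2889]
tool_rot: [0.098, 0.995, -0.001, 0.0]
force: [0.7, -0.2, 0.1]
finger_gap: -0.001
```

```bash
cat >> h.py <<'E'
def uz():
    s=sense(); d=(s["tcp_pos"][:2]-[.5899,.1163])*1000; print("t",round(s["t"],2),"U",(d@[.199,.98]).round(1),"N",(d@[-.98,.199]).round(1),"tip z",round(s["tcp_pos"][2]*1000-173.4,1),"F",s["force"].round(2),"Fu",(s["force"][:2]@[.199,.98]).round(2),"T",s["ft_torque"].round(2))
E
python3 -c "
from h import *
uz()"
```

```text
t 22.05 U -16.8 N 5.7 tip z 115.5 F [ 0.75 -0.17  0.07] Fu -0.02 T [ 0.03 -0.07  0.02]
```

No contact yet, so I keep creeping.

Emit:
servo_tool(
  rows=[
    [[0,2,0],0,-1],
    [[0,4,0],0,-1],
    [[0,6,0],0,-1],
    [[0,8,0],0,-1],
  ],
)

```text
t: 22.45
tcp_pos: [0.5826, 0.1089, 0.2889]
tool_rot: [0.098, 0.995, -0.001, 0.0]
force: [0.7, -0.4, 0.5]
finger_gap: -0.0
```

Emit:
servo_tool(
  rows=[
    [[0,2,0],0,-1],
    [[0,4,0],0,-1],
    [[0,6,0],0,-1],
    [[0,8,0],0,-1],
  ],
)

```text
t: 22.85
tcp_pos: [0.5842, 0.1168, 0.2888]
tool_rot: [0.098, 0.995, -0.001, 0.0]
force: [-0.5, -1.7, -0.2]
finger_gap: 0.005
```

```bash
python3 -c "
from h import *
uz()"
```

```text
t 22.85 U -0.7 N 5.7 tip z 115.4 F [-0.54 -1.72 -0.17] Fu -1.8 T [-0.21  0.02 -0.03]
```

Emit:
servo_tool(
  rows=[
    [[0,2,0],0,-1],
    [[0,4,0],0,-1],
    [[0,6,0],0,-1],
    [[0,8,0],0,-1],
    [[0,10,0],0,-1],
    [[0,12,0.5],0,-1],
    [[0,14,1],0,-1],
  ],
)

```text
t: 23.55
tcp_pos: [0.587, 0.1307, 0.2878]
tool_rot: [0.098, 0.995, -0.001, 0.0]
force: [0.9, -0.1, 0.3]
finger_gap: 0.001
```

```bash
python3 -c "
from h import *
uz()"
```

```text
t 23.55 U 13.5 N 5.7 tip z 114.4 F [ 0.91 -0.1   0.31] Fu 0.08 T [-0.12 -0.03 -0.03]
```

Emit:
servo_tool(
  rows=[
    [[0,2,0.5],0,-1],
    [[0,4,1],0,-1],
    [[0,6,1.6],0,-1],
    [[0,8,2.2],0,-1],
    [[0,10,3],0,-1],
    [[0,12,3.8],0,-1],
    [[0,14,4.6],0,-1],
  ],
)

```text
t: 24.25
tcp_pos: [0.5897, 0.1446, 0.2831]
tool_rot: [0.098, 0.995, -0.001, 0.0]
force: [0.4, -0.6, 0.2]
finger_gap: 0.003
```

```bash
python3 -c "
from h import *
uz()"
```

```text
t 24.25 U 27.7 N 5.8 tip z 109.7 F [ 0.38 -0.59  0.21] Fu -0.51 T [-0.11 -0.04  0.02]
```

Run:
```python
from h import *
w=snapshot("wrist");b=snapshot("scene")
c2=cv2.resize(b["image"][150:250,180:280],None,fx=4,fy=4,interpolation=cv2.INTER_CUBIC)
c1=cv2.resize(w["image"][120:320,160:360],None,fx=2,fy=2)
cv2.imwrite("pics/c5.png",np.hstack([c1,c2]))
```

```text
(no output)
```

View pics/c5.png

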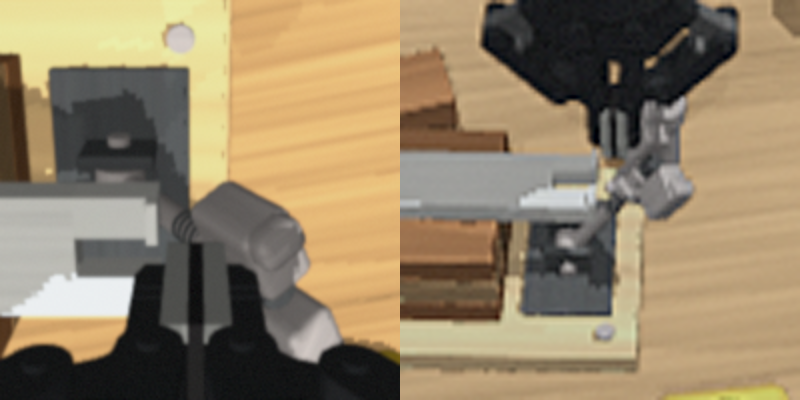

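The bolt leans about 30–35°, its shank is clear of the slot, and the fingers sit behind the ear at (195,280) in the left panel. I'll keep pushing along the arc.

Emit:
servo_tool(
  rows=[
    [[0,2,0.8],0,-1],
    [[0,4,1.7],0,-1],
    [[0,6,2.6],0,-1],
    [[0,8,3.6],0,-1],
    [[0,10,4.6],0,-1],
    [[0,12,5.7],0,-1],
    [[0,14,6.9],0,-1],
    [[0,16,8.2],0,-1],
  ],
)

```text
t: 25.15
tcp_pos: [0.5929, 0.1606, 0.2747]
tool_rot: [0.098, 0.995, -0.001, 0.0]
force: [0.1, -0.6, 0.4]
finger_gap: 0.003
```

```bash
python3 -c "
from h import *
uz()"
```

```text
t 25.15 U 44.0 N 5.9 tip z 101.3 F [ 0.11 -0.56  0.42] Fu -0.53 T [-0.12 -0.01 -0.04]
```

Emit:
servo_tool(
  rows=[
    [[0,2,1.4],0,-1],
    [[0,4,2.9],0,-1],
    [[0,6,4.5],0,-1],
    [[0,8,6],0,-1],
    [[0,10,7.6],0,-1],
    [[0,11.5,9],0,-1],
    [[0,13,10.2],0,-1],
  ],
)

```text
t: 25.85
tcp_pos: [0.5954, 0.1735, 0.2644]
tool_rot: [0.098, 0.995, -0.001, 0.0]
force: [0.7, -1.2, 0.8]
finger_gap: -0.002
```

Run:
```python
from h import *
uz()
w=snapshot("wrist");b=snapshot("scene")
c2=cv2.resize(b["image"][150:250,180:280],None,fx=4,fy=4,interpolation=cv2.INTER_CUBIC)
c1=cv2.resize(w["image"][120:320,160:360],None,fx=2,fy=2)
cv2.imwrite("pics/c6.png",np.hstack([c1,c2]))
```

```text
t 25.85 U 57.1 N 6.0 tip z 91.0 F [ 0.71 -1.15  0.81] Fu -0.99 T [-0.12 -0.02  0.04]
```

View pics/c6.png

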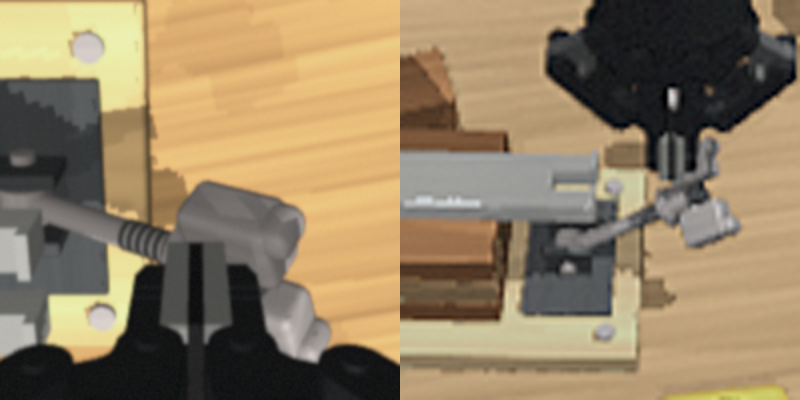

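The bolt now leans roughly 50–55°, with the shank running from (40,205) to (150,240) in the left panel. I'll back off and lift away.

Emit:
servo_tool(
  rows=[
    [[0,-2,0],0,-1],
    [[0,-5,-1],0,-1],
    [[0,-8,-10],0,-1],
    [[0,-8,-30],0,-1],
    [[0,-8,-60],0,-1],
    [[0,-8,-90],0,-1],
    [[0,-20,-120],0,-1],
    [[0,-40,-120],0,-1],
  ],
)

```text
t: 26.75
tcp_pos: [0.5888, 0.1349, 0.3901]
tool_rot: [0.097, 0.995, 0.0, 0.006]
force: [0.6, 0.1, -0.3]
finger_gap: -0.001
```

Emit:
servo_tool(
  rows=[
    [[0,-30,0],0,-1],
    [[0,-60,0],0,-1],
    [[0,-90,0],0,-1],
    [[0,-110,0],0,-1],
    [[0,-110,0],0,-1],
    [[0,-110,0],0,-1],
  ],
)

```text
t: 27.35
tcp_pos: [0.5675, 0.0267, 0.3906]
tool_rot: [0.098, 0.995, 0.0, 0.006]
force: [0.7, -0.2, -0.9]
finger_gap: 0.005
```

Run:
```python
from h import *
uz()
w=snapshot("wrist"); P=pts(w); t=snapshot("top")
A=np.array([.5899,.1163]); d=P[...,:2]-A; U=d@[.199,.98]*1000; N=d@[-.98,.199]*1000; Z=P[...,2]*1000
m=(U>15)&(U<115)&(abs(N)<32)&(Z>42)&(Z<130)
k,lab,st,ce=cv2.connectedComponentsWithStats(m.astype(np.uint8)); i=1+st[1:,4].argmax(); M=lab==i
print(st[i],"U",U[M].min(),U[M].max(),"Zmax",Z[M].max())
s=M&(abs(N)<5)&(U<50)
if s.sum()>20:
    p=np.polyfit(U[s],Z[s],1); print(s.sum(),"shank slope lean",np.pi/2+np.arctan(p[0]))
    print("lean via top of shank", np.median(np.arctan2(U[s],Z[s]-28-4)))
h=lambda I:cv2.resize(I,None,fx=1,fy=1)
cv2.imwrite("pics/f7.png",np.vstack([w["image"][:300],t["image"][100:300]]))
```

```text
t 27.35 U -92.3 N 4.2 tip z 217.2 F [ 0.67 -0.16 -0.93] Fu -0.02 T [ 0.02  0.02 -0.05]
[ 380  153   90   58 2532] U 15.040382152570277 92.89985286823806 Zmax 101.86038748590764
278 shank slope lean 2.31774484755633
lean via top of shank 0.9355286846339284
```

View pics/f7.png

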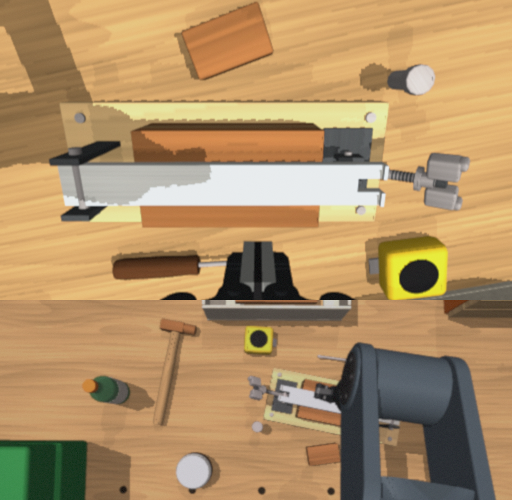

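The bolt is out of the fork and leaning outward, with the nut at (440,182) in the wrist view. The bystanders are where they were and the robot is clear, so I'm handing in.

```bash
python3 -c "
from station import sign_off
print(sign_off())"
```

```text
the job is handed in; nothing more can be done
None
```

The clamp bar is undone and the job is handed in. The wing nut is loosened, and the swing bolt is out of the slot and leaning about 0.93 rad outward (half way is 0.6). The robot was clear of everything at 27.4 s of the 72 s allowed.

- **Loosening:** I turned the nut about 72° counter-clockwise in all. I probed outward gently after 36°, 48° and 60°. Each time I stopped at about 3–5 N because the nut was still catching on the lip, then set the bolt upright again and turned it 12° more. By my estimate the nut ended about 5.7 mm above its lowest place, short of the cap at 7.2 mm.
- **Swinging:** After 72° the bolt moved freely at about 1.3 N. I then pushed it down slowly with shut fingers on an ear, at 2 N or less, and lifted away. It stayed where I left it.
- **Last checks:**
  - **Lean:** the line from the pivot along the shank gave 0.935 rad, and the ears' position roughly agrees. A slope fit on the shank gave an impossible 2.3 rad. I put that down to nearby parts being included in the fit and discarded it without repeating it.
  - **Bench:** the final pictures show the bystanders standing where they were; I checked that by eye only. The arm hides part of the jig in the top view.

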